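Face the toy tin to the visitors and wedge its turning stand

ROBOT

A 6-joint arm with a two-finger parallel gripper is mounted at the origin on the work surface. World frame = base frame: x ahead of the robot, y to its left, z up, the work surface at z = 0. Lengths are in m, angles in rad, forces in N, time in s.
With the tool pointing down it reaches from about 0.35 to 0.975 m from the base axis. Payload 4.9 kg.
Tool frame: the origin (TCP) lies midway between the tips of the shut fingers; the grasp point (between the pads) lies 19 mm behind it; z points along the fingers, y is the line along which they close (so a half turn about z gives the same grasp; the last joint's range is limited). The gripper opens to 85 mm and grips with 20 to 120 N. Pads are 22 mm wide; open, the fingers measure 114 mm over their backs; the gripper's body (76 mm by 85 mm) begins 54 mm behind the grasp point. The pads swing forward as they close: fully open they stand 13 mm farther back than shut.
Start: joints at [-1.446, 0.053, 1.613, -0, 1.476, -0.119], TCP at [0.151, -0.606, 0.231] pointing down, gripper open.
Joint ranges: [-3.01, 3.01], [-1.01, 2.22], [0.06, 2.58], [-1.02, 4.17], [0.09, 2.62], [-3.14, 3.14]. Speed limits (rad/s): [2.57, 2.57, 3.14, 3.14, 3.14, 3.14].

INTERFACE

Orientations are given as a unit quaternion [w, x, y, z].
In Python, from workcell import manip gives the robot as it stands. The module is installed in compiled form; this text tells all that it offers.
- The arm moves only by the shell command python3 -m handwheel 'ROWS' [OPENING] [FORCE]. ROWS is JSON, a list of rows, each a list of 6 numbers: the shift along the tool's x, y, z in m, then the turn, a rotation vector about the tool's x, y, z in degrees. A call has 1 to 12 rows; each row is the pose to reach, as a shift and turn from the pose commanded when the call began, along the tool's axes at that moment; what a row does not reach only later rows make up. A row lasts 1/10 s, in which the tool goes at most 50 mm and 8.59 degrees, less where a joint would pass 70% of its speed; a pose out of reach is approached as far as the arm can. A call with a gripper value outside its range is refused whole. OPENING is the finger opening in m, from 0 to 0.0854, set as the call begins (- or left out, the last holds). The fingers move at their own pace and stop on an object; FORCE is the grip in N (left out, the last holds). Time passes only in rows, so rows that repeat a pose let the fingers close. It gives the time, the measured TCP pose, the force, the opening and the grip force at its end, in the units of the state.
- manip.get_state(): the state, without advancing time (a new reading comes with each control period).
- manip.capture(name): name is "side" or "top" or "wrist"; returns a dict with "color" (400x640x3 uint8, blue, green, red), "depth" (400x640 float32, m along the optical axis (not along the pixel's ray), 0 where there is no reading), "fx", "fy", "cx", "cy" (pixels), "extrinsics" (4x4, takes a point from world to camera coordinates); the wrist camera has in their place "T_tool_cam" (4x4, takes a point from camera to tool coordinates, whose origin is the TCP and whose axes are the flange's). Camera axes: x right, y down, z forward; pixel columns grow to the right and rows downward; lengths in m; the calibration is good to about 2 mm. A picture is of the moment at which its call begins: read the wrist's pose just before it.
- manip.close_job(): hands the job in; it is judged then, once.
The state is a dict: "time_s": time; "joint_positions": joint angles; "joint_vel": joint speeds; "joint_efforts": joint torques, N m; "tool_pos": TCP position; "eef_rot": TCP orientation; "contact_force": force on the tool from outside, world axes, zero at the start; "moment": the same for the moment, N m; "width": finger opening in m; "gripper_force": force on a finger pad.
Only numpy, scipy, OpenCV 4.12 (cv2) and the standard library are available. Lean on these libraries where they do the work, as an engineer would, in place of code of your own. Each camera call takes 0.05 s, during which the arm holds its last target. There are 200 camera calls.

TASK

In the toy museum, roll the edge of the big tin round with a fingertip, on its turning stand, until its label faces squarely to the stand's front, where the caption holder is, and let go of it. Then tap the wooden wedge at the back of the stand forward in its slot until it stops, jammed under the turning plate, so the tin stays as you set it. Keep the tin standing in its plate and leave the other toys where they are.

Things in the scene. Friction and masses are not known exactly. Their poses are not given: they have to be found in the camera images.
- stand: Dark wooden display stand, fixed; place and yaw vary. Origin: on the table (z = 0) under the axis of its round turning plate; +x points to its front, z up. Slab 235 x 160 x 12 mm, from x = -150 to +85 mm. At the front (x = 77 mm) a brass caption holder with blank card, 70 mm wide, 14 mm high. At the back the wedge's slot.
- plate_top (a point): Centre of the turning plate's upper face, 34 mm above the table. Wooden plate 124 mm across, 8 mm thick, underside 26 mm above the table; turns endlessly about the stand's axis, friction about 0.01 N m, on a hub 44 mm across. Its 6 mm high rim (inside 102, outside 122 mm across) holds the tin.
- slot (a point): Middle of the slot at the back of the stand, on the slab (12 mm above the table), 85 mm behind the axis: two guide blocks 29 mm apart, 12 mm high, 36 mm long, open above and at both ends. The slot runs straight towards the stand's axis, along the stand's x.
- tin: The big round tin of bare metal, loose, about 0.25 kg, 96 mm across (lid 98 mm), 100 mm tall, too wide to grip; standing in the plate's rim with 3 mm play; plate and tin turn together. Flat lid without knob. Origin: centre of its underside, 34 mm above the table; z up, x points out through the middle of the label. At the start the label is 50 degrees or more off the front, either way.
- label (a point): Middle of the tin's one paper label (56 x 66 mm, a bear picture) on the side wall, 48 mm from the tin's axis, 43 mm above its underside. A paper strip 14 mm wide runs from the label's middle up over the edge of the lid and 25 mm inwards, seen from above.
- lid (a point): Centre of the top of the lid, 134 mm above the table. The lid is flat and can be dragged anywhere; pressed down with about 10 N it follows a fingertip, at 3 N it slips.
- wedge: Light wooden wedge, loose, about 50 g, lying on the slab in the slot at the back of the stand with its thin end towards the plate. 80 mm long, 25 mm wide; 5 mm high at the tip, rising evenly to 20 mm at 50 mm from the tip, then level. Origin: underside of the tip, middle of the width; x along the wedge towards the tip, z up.
- wedge_tip (a point): Underside of the wedge's tip, 12 mm above the table. The wedge jams when the tip is 32 mm (a little less if pressed hard) behind the stand's axis, that is at x = -32 mm in the stand's frame, its top then meeting the lower edge of the plate; at the start it is 15 to 32 mm further back.
- wedge_head (a point): Middle of the wedge's flat upright blunt end, 80 mm behind the tip, 22 mm above the table (end face 25 mm wide, 20 mm high). 112 mm behind the stand's axis when home.
- cup: White toy mug, 64 mm across, 55 mm high, beside the stand; not to be disturbed. Origin: centre of the underside.
- skittle: Small wooden skittle, 82 mm high, beside the stand; not to be disturbed. Origin: centre of the underside.
- small_tin: Small bare tin, 56 mm across, 60 mm high, in front of the stand to one side; not to be disturbed. Origin: centre of the underside.
- sugar_pot: White toy pot, 68 mm across, 70 mm high; not to be disturbed. Origin: centre of the underside.
- toy_horse: Wooden toy horse on a 90 x 45 mm board, 102 mm high; not to be disturbed. Origin: centre of the underside.
There are look-alikes about, which are no part of the job. Leave any blue or pink look-alike of the tin alone.

How it is judged:
By the outcome, as a careful person would: the job done as asked, in the order asked, and still so for the second after the job is handed in, with the robot touching nothing.
It also fails if it takes over 51 s, if anything falls off the work surface, if the arm or the gripper's body presses on something with over 40 N, if the wrist force passes 120 N, or if a joint passes its speed limit or range.

## Working session

There is one attempt and no reset: what is moved stays moved. The work goes in short steps, Python scripts to look and compute and a shell command to move; the robot and the scene stay as the last step left them, time stands still between calls to the robot, and variables do not carry over. Pictures are saved under pics/ and viewed, at most 10 in all, crops included, and the job is handed in when it is done.

```bash
mkdir -p pics; python3 - <<'E'
from workcell import manip
import cv2,pickle
print(manip.get_state())
d={n:manip.capture(n) for n in("top","side")}
pickle.dump(d,open('d0.pkl','wb'))
for n in d: cv2.imwrite(f'pics/{n}0.png',d[n]["color"]); print(n,d[n]["fx"],d[n]["extrinsics"].round(3))
E
```

```text
{'time_s': 0.0, 'joint_positions': array([-1.44599723e+00,  5.33720549e-02,  1.61430974e+00,  1.48430872e-05,
        1.47600082e+00, -1.19014412e-01]), 'joint_vel': array([ 2.29377904e-03, -1.05154467e-03,  1.23393583e-03,  2.25221460e-05,
        3.47361239e-04, -2.64189124e-04]), 'joint_efforts': array([ 2.75866179e-03, -3.93680906e+01, -3.70171487e+01,  1.91543868e-04,
        7.13006637e-03, -1.58114511e-05]), 'tool_pos': array([ 0.15079495, -0.6058871 ,  0.2300442 ]), 'eef_rot': array([-1.04499548e-03,  9.92578114e-01,  1.21604260e-01,  4.36502104e-06]), 'contact_force': array([ 0.98701266, -0.43671208, -0.1491367 ]), 'moment': array([-0.02349594, -0.00691617,  0.01244696]), 'gripper_force': 0.0, 'width': 0.08517136251694792}
top 417.26968416964615 [[ 0.012 -1.    -0.003 -0.014]
 [-0.993 -0.012 -0.115  0.57 ]
 [ 0.115  0.005 -0.993  1.054]
 [ 0.     0.     0.     1.   ]]
side 408.66940948600836 [[-0.97  -0.244 -0.005  0.556]
 [-0.186  0.752 -0.632  0.168]
 [ 0.158 -0.612 -0.775  1.109]
 [ 0.     0.     0.     1.   ]]
```

View pics/top0.png

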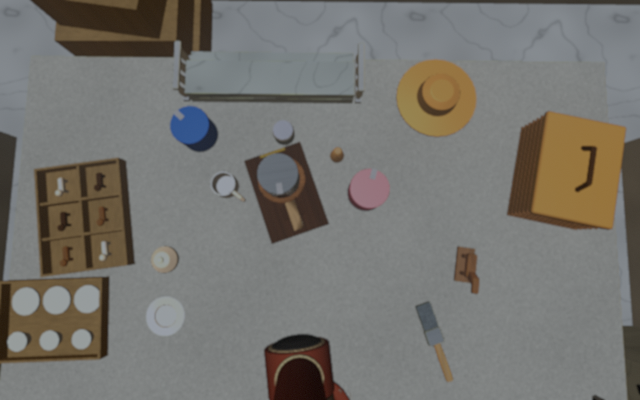

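View pics/side0.png

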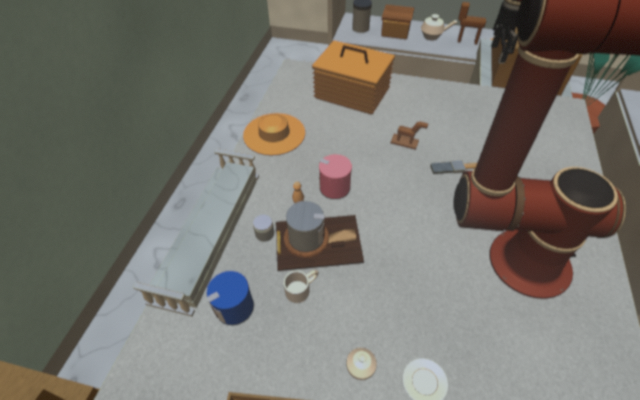

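Top view: the bare tin is at (280,175) on the dark stand, with its strip near (279,188). The caption holder is at (270,153), the wedge at (293,214), the mug at (225,185), the small tin at (283,130) and the skittle at (336,154). Look-alikes are the blue tin (190,127), the pink tin (369,188) and the small bare tin (283,130). I choose the bare one on the stand and check it in a close crop.

```bash
cat > h.py <<'E'
import numpy as np
def ray(c,u,v,z):
    "world point of pixel at world height z"
    E=c["extrinsics"];R,t=E[:3,:3],E[:3,3]
    o=-R.T@t; d=R.T@np.array([(u-c["cx"])/c["fx"],(v-c["cy"])/c["fy"],1])
    return o+d*(z-o[2])/d[2]
E
python3 - <<'E'
import pickle,cv2
d=pickle.load(open('d0.pkl','rb'))
a=cv2.resize(d["top"]["color"][110:250,210:350],None,fx=4,fy=4,interpolation=cv2.INTER_CUBIC)
cv2.imwrite('pics/c1.png',cv2.convertScaleAbs(a,alpha=1.5))
E
```

```text
(no output)
```

View pics/c1.png

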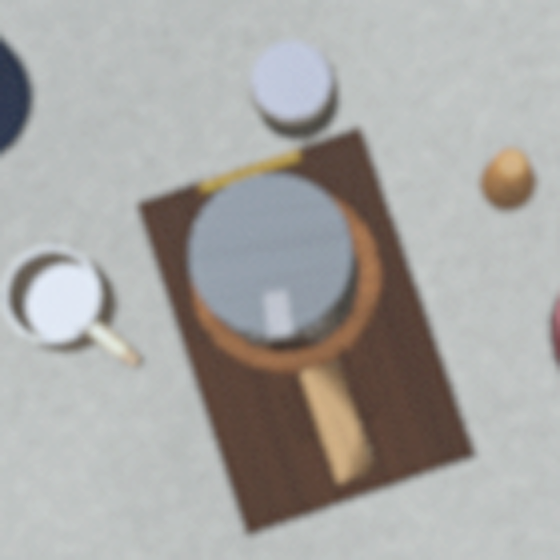

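The crop confirms it: bare tin, lid centre at (271,257) in the crop, strip middle at about (279,315). Slab corners are (138,205), (360,128), (473,455) and (248,532), the brass holder is at the front, and the wedge head is at about (352,482).

```bash
python3 - <<'E'
import pickle,numpy as np
from h import *
c=pickle.load(open('d0.pkl','rb'))["top"]
f=lambda u,v,z:ray(c,210+(u-1.5)/4,110+(v-1.5)/4,z)
P=[f(*p,.012) for p in((138,205),(360,128),(473,455),(248,532))]
for p in P:print(p.round(4))
for i in range(4):
  e=P[i]-P[i-1];print(np.hypot(*e[:2]).round(4),np.degrees(np.arctan2(e[1],e[0])).round(2))
fr=(P[0]+P[1])/2;bk=(P[2]+P[3])/2;x=(fr-bk)/np.linalg.norm(fr-bk)
print('axis',(fr+bk)/2+x*(0.0325),'yaw',np.degrees(np.arctan2(x[1],x[0])))
L=f(271,257,.134);print('lid',L)
for p in((275,291),(279,315),(282,336)):
  s=f(*p,.134)-L;print('strip',np.degrees(np.arctan2(s[1],s[0])),np.hypot(*s[:2]))
for p,z in(((352,482),.032),((293,83),.06),((510,165),.07),((50,300),.05),((135,360),.03)): print(f(*p,z).round(3))
E
```

```text
[0.6546 0.1895 0.012 ]
[0.709  0.0416 0.012 ]
[ 0.4901 -0.0365  0.012 ]
[0.438  0.1104 0.012 ]
0.2306 20.07
0.1575 -69.81
0.2324 -160.35
0.1558 109.54
axis [0.6034969  0.08729487 0.012     ] yaw 19.859462933036816
lid [0.60094661 0.08713386 0.134     ]
strip -172.04214421085925 0.02053304095713356
strip -170.9146525330346 0.03506308054772101
strip -170.84208059544073 0.04769723805453829
[0.471 0.042 0.032]
[0.727 0.083 0.06 ]
[ 0.672 -0.057  0.07 ]
[0.585 0.237 0.05 ]
[0.549 0.185 0.03 ]
```

```bash
python3 -m handwheel '[[0.6,-0.598,0,0,0,-6],[0.6,-0.598,0,0,0,-6],[0.6,-0.598,0,0,0,-6],[0.6,-0.598,0,0,0,-6],[0.6,-0.598,0,0,0,-6],[0.6,-0.598,0,0,0,-6],[0.6,-0.598,0,0,0,-6],[0.6,-0.598,0,0,0,-6],[0.6,-0.598,0,0,0,-6],[0.6,-0.598,0,0,0,-6],[0.6,-0.598,0,0,0,-6],[0.6,-0.598,0,0,0,-6]]' 0 40
```

```text
time_s: 1.3
tool_pos: [0.4615, -0.0908, 0.2311]
eef_rot: [0.0, 0.985, 0.173, 0.0]
contact_force: [0.2, -1.0, 0.2]
width: 0.0003
gripper_force: 0.0
```

```bash
python3 -m handwheel '[[0.193,-0.154,0.0,0,0,0],[0.193,-0.154,0.0,0,0,0],[0.193,-0.154,0.0,0,0,0],[0.193,-0.154,0.0,0,0,0],[0.193,-0.154,0.0,0,0,0],[0.193,-0.154,0.0,0,0,0],[0.193,-0.154,0.03,0,0,0],[0.193,-0.154,0.07,0,0,0],[0.193,-0.154,0.07,0,0,0]]'; python3 - <<'E'
from workcell import manip
import cv2
c=manip.capture("wrist");cv2.imwrite('pics/w1.png',c["color"])
print(c["T_tool_cam"].round(3),c["fx"],c["cx"],c["cy"])
E
```

```text
time_s: 2.2
tool_pos: [0.5852, 0.1171, 0.1541]
eef_rot: [-0.001, 0.985, 0.173, -0.007]
contact_force: [-1.1, -1.1, -1.9]
width: 0.0
gripper_force: 0.0
[[-0.    -0.944 -0.329  0.085]
 [ 1.    -0.    -0.001 -0.   ]
 [ 0.001 -0.329  0.944 -0.143]
 [ 0.     0.     0.     1.   ]] 280.01698333879983 323.4424088139448 203.74150982518003
```

View pics/w1.png

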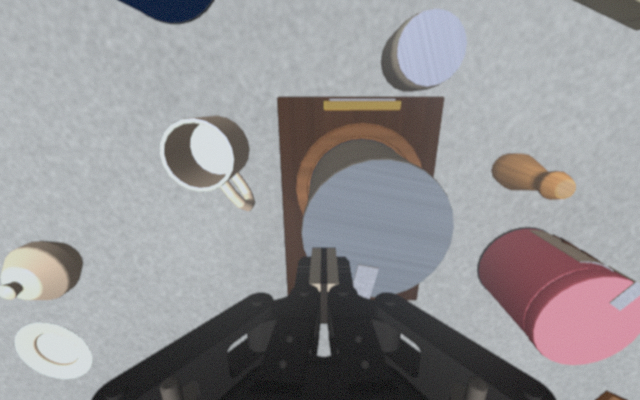

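The shut fingertips at (323,255) are over the left part of the lid, whose centre is (377,228). The stand lies square in the wrist view, so the tool is aligned with it. Next I press down gently.

```bash
python3 -m handwheel '[[0,0,0.01,0,0,0],[0,0,0.014,0,0,0],[0,0,0.017,0,0,0],[0,0,0.0185,0,0,0],[0,0,0.0185,0,0,0]]'
```

```text
time_s: 2.75
tool_pos: [0.59, 0.1177, 0.1432]
eef_rot: [0.0, 0.985, 0.173, 0.0]
contact_force: [0.7, -0.4, 0.7]
width: -0.0006
gripper_force: 0.0
```

```bash
python3 -m handwheel '[[0,0,0.005,0,0,0],[0,0,0.008,0,0,0],[0,0,0.009,0,0,0],[0,0,0.009,0,0,0]]'
```

```text
time_s: 3.15
tool_pos: [0.59, 0.1179, 0.1341]
eef_rot: [-0.0, 0.985, 0.173, 0.0]
contact_force: [-0.2, 0.2, 1.4]
width: -0.0001
gripper_force: 0.9
```

```bash
python3 -m handwheel '[[0,0,0.0007,0,0,0],[0,0,0.001,0,0,0],[0,0,0.001,0,0,0]]'
```

```text
time_s: 3.45
tool_pos: [0.5904, 0.118, 0.134]
eef_rot: [-0.0, 0.985, 0.173, 0.001]
contact_force: [-1.0, 1.7, 4.7]
width: -0.0006
gripper_force: 2.6
```

```bash
python3 -m handwheel '[[0,0,0.0018,0,0,0],[0,0,0.0018,0,0,0],[0.0049,0.0003,0.0018,0,0,0],[0.0097,0.0013,0.0018,0,0,0],[0.0143,0.003,0.0018,0,0,0],[0.0186,0.0053,0.0018,0,0,0],[0.0225,0.0083,0.0018,0,0,0],[0.0259,0.0118,0.0018,0,0,0]]'; python3 - <<'E'
from workcell import manip
import cv2
c=manip.capture("wrist");cv2.imwrite('pics/w2.png',c["color"])
E
```

```text
time_s: 4.25
tool_pos: [0.62, 0.116, 0.134]
eef_rot: [-0.0, 0.985, 0.173, 0.002]
contact_force: [-2.1, 0.9, 9.6]
width: -0.0001
gripper_force: 4.8
```

View pics/w2.png

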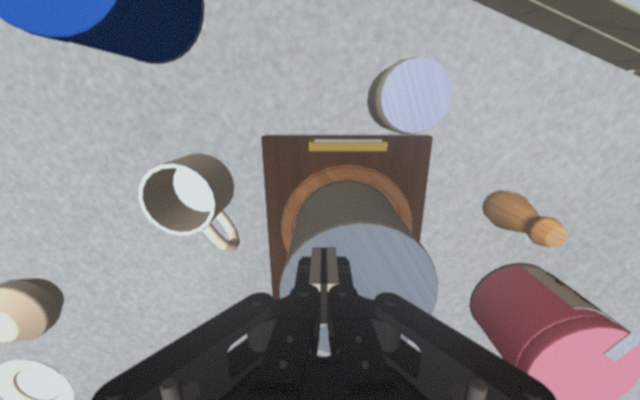

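The lid's grain has turned with the finger, so it is following. I continue the arc.

```bash
python3 -m handwheel '[[0.0033,0.0047,0,0,0,0],[0.0057,0.0099,0,0,0,0],[0.0072,0.0155,0,0,0,0],[0.0077,0.0212,0,0,0,0],[0.0072,0.0269,0,0,0,0],[0.0057,0.0325,0,0,0,0],[0.0033,0.0377,0,0,0,0],[0,0.0424,0,0,0,0],[-0.0041,0.0465,0,0,0,0],[-0.0088,0.0498,0,0,0,0],[-0.0119,0.0513,0,0,0,0],[-0.0119,0.0513,0,0,0,0]]'; python3 - <<'E'
from workcell import manip
import cv2,pickle
c=manip.capture("wrist");t=manip.capture("top");pickle.dump((c,t),open('d3.pkl','wb'))
a=cv2.resize(t["color"][110:250,210:350],None,fx=3,fy=3,interpolation=cv2.INTER_CUBIC)
b=cv2.resize(c["color"][100:380,160:540],None,fx=1,fy=1)
import numpy as np
w=np.zeros((420,800,3),np.uint8);w[:420,:420]=a;w[:280,420:]=b
cv2.imwrite('pics/w3.png',cv2.convertScaleAbs(w,alpha=1.3))
E
```

```text
time_s: 5.5
tool_pos: [0.6263, 0.0631, 0.134]
eef_rot: [0.0, 0.985, 0.173, 0.003]
contact_force: [-0.9, 0.2, 8.5]
width: -0.0001
gripper_force: 4.4
```

View pics/w3.png

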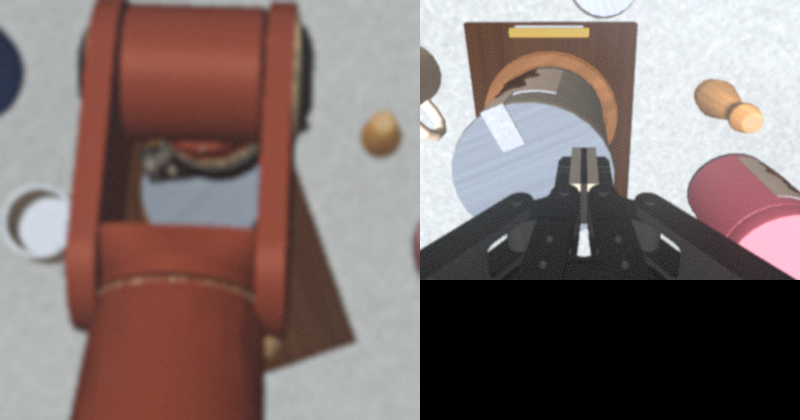

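The label is now near the front, still to its left, with the strip at about wrist pixel (243,227). I rectify the lid plane into the stand frame to measure the angle.

```bash
cat >> h.py <<'E'
import cv2
def rect(c,pos,q,z,ax,yaw,s=4,half=70):
    "wrist picture warped to plane world z, stand frame centred at ax; up = stand front, left = stand +y"
    from scipy.spatial.transform import Rotation as Ro
    T=np.eye(4);T[:3,:3]=Ro.from_quat(np.roll(q,-1)).as_matrix();T[:3,3]=pos
    E=np.linalg.inv(T@c["T_tool_cam"]);y=np.radians(yaw);n=2*half*s
    w=lambda X,Y:np.array([ax[0]+X*np.cos(y)-Y*np.sin(y),ax[1]+X*np.sin(y)+Y*np.cos(y),z,1])
    h=half/1000;W=[w(h,h),w(h,-h),w(-h,-h),w(-h,h)]
    px=[]
    for p in W:
        k=E@p;px.append([c["fx"]*k[0]/k[2]+c["cx"],c["fy"]*k[1]/k[2]+c["cy"]])
    H=cv2.getPerspectiveTransform(np.float32(px),np.float32([[0,0],[n,0],[n,n],[0,n]]))
    return cv2.warpPerspective(c["color"],H,(n,n),flags=cv2.INTER_CUBIC)
E
python3 - <<'E'
import pickle
from h import *
from workcell import manip
c,_=pickle.load(open('d3.pkl','rb'));s=manip.get_state()
I=rect(c,s["tool_pos"],s["eef_rot"],.134,(.602,.087),19.9)
# strip: bright, low-saturation patch in front-left of the lid
hsv=cv2.cvtColor(I,cv2.COLOR_BGR2HSV);m=(hsv[...,2]>150).astype(np.uint8)
n,l,st,ce=cv2.connectedComponentsWithStats(m)
for i in range(1,n):
  if st[i,4]>800:
    ct=cv2.findContours((l==i).astype(np.uint8),0,2)[0][0];print(st[i],ce[i],cv2.minAreaRect(ct))
cv2.imwrite('pics/r1.png',cv2.convertScaleAbs(I,alpha=1.3))
E
```

```text
[     0      0    464    464 105123] [168.41023373 211.93191785] ((231.5, 231.5), (463.0, 463.0), 90.0)
[  509     0    51   327 15909] [533.86183921 156.34603055] ((534.0, 163.0), (326.0, 50.0), 90.0)
[  27   72   62   69 2675] [ 61.06803738 107.56485981] ((62.38764190673828, 110.32022094726562), (64.765869140625, 48.44190216064453), 57.9946174621582)
[ 387  405   32  103 2343] [402.22919334 463.39308579] ((402.5, 456.0), (102.0, 31.0), 90.0)
```

View pics/r1.png

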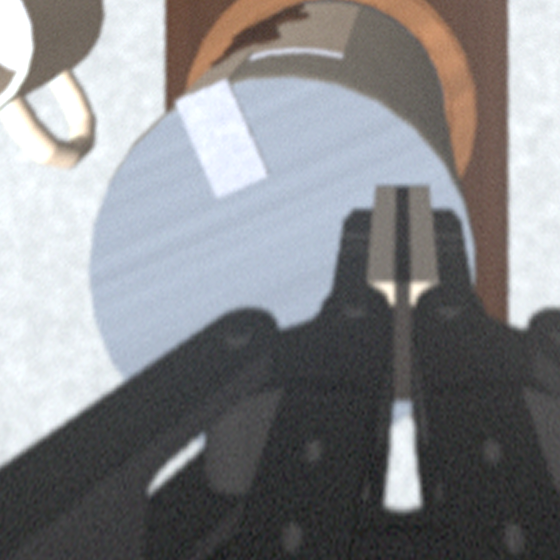

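Strip outer end is at (204,90) and inner end at (241,189), so the label is about 21–22° left of front. I turn it that much more.

```bash
python3 -m handwheel '[[-0.003,0.0012,0,0,0,0],[-0.006,0.002,0,0,0,0],[-0.009,0.0027,0,0,0,0],[-0.012,0.0031,0,0,0,0],[-0.012,0.0031,0,0,0,0],[-0.012,0.0031,-0.004,0,0,0],[-0.012,0.0031,-0.02,0,0,0],[-0.042,0.0031,-0.03,0,0,0],[-0.062,0.0031,-0.03,0,0,0],[-0.062,0.0031,-0.03,0,0,0],[-0.062,0.0031,-0.03,0,0,0]]'; python3 - <<'E'
import pickle
from h import *
from workcell import manip
s=manip.get_state();c=manip.capture("wrist")
pickle.dump((s,c),open('d4.pkl','wb'))
print(s["tool_pos"],s["contact_force"])
I=rect(c,s["tool_pos"],s["eef_rot"],.134,(.602,.087),19.9)
cv2.imwrite('pics/r2.png',cv2.convertScaleAbs(I,alpha=1.3))
E
```

```text
time_s: 6.7
tool_pos: [0.5675, 0.0391, 0.1614]
eef_rot: [0.0, 0.985, 0.173, 0.0]
contact_force: [0.8, -0.1, -0.0]
width: 0.0003
gripper_force: 0.0
[0.56753111 0.03913822 0.16137848] [ 0.75307832 -0.09062286 -0.0168936 ]
```

View pics/r2.png

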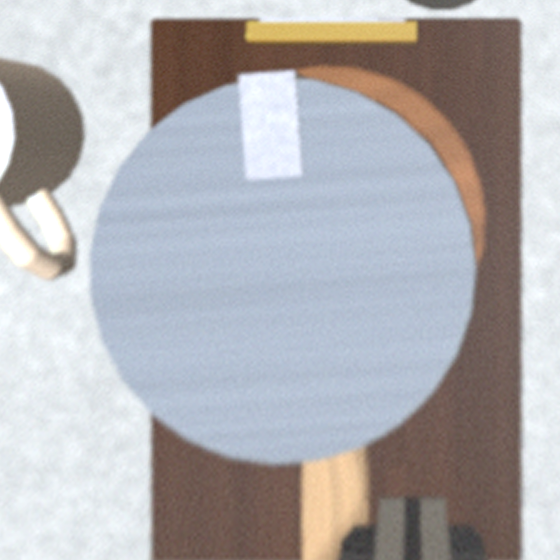

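The strip is at (270,126) on a lid centred at (283,270), so the label is still about 4° left. I measure it more exactly against the slab edges.

```bash
cat > m.py <<'E'
import pickle,sys
from h import *
s,c=pickle.load(open(sys.argv[1],'rb'))
def R(z): return rect(c,s["tool_pos"],s["eef_rot"],z,(.602,.087),19.9)
I=R(.134);v=cv2.cvtColor(I,cv2.COLOR_BGR2HSV)
roi=I[50:200,220:350]
g=cv2.GaussianBlur(cv2.cvtColor(roi,cv2.COLOR_BGR2GRAY),(5,5),0)
t,_=cv2.threshold(g[35:120],0,255,cv2.THRESH_OTSU);m=(g>t).astype(np.uint8)
n,l,st,ce=cv2.connectedComponentsWithStats(m);i=max(range(1,n),key=lambda i:st[i,4])
rows=range(35,115);ys=[];L=[];Rr=[]
for r in rows:
    k=np.where(l[r]==i)[0]
    if len(k): ys.append(r);L.append(k[0]);Rr.append(k[-1])
for nm,a in(("stripL",L),("stripR",Rr)):
    p=np.polyfit(ys,a,1);print(nm,"deg left",np.degrees(np.arctan(p[0])).round(2))
cx=np.mean(L+Rr)+220;cy=np.mean(ys)+50;print("strip mid",cx,cy)
# lid circle: edges from gradient along rays
hc=cv2.HoughCircles(cv2.GaussianBlur(cv2.cvtColor(I,cv2.COLOR_BGR2GRAY),(5,5),0),cv2.HOUGH_GRADIENT_ALT,1.5,100,param1=150,param2=.7,minRadius=180,maxRadius=210)
if hc is not None:
    x,y,r=hc[0,0];print("lid",x,y,r,"deg left by centre",np.degrees(np.arctan2(x-cx,y-cy)).round(2))
J=R(.012);sat=cv2.GaussianBlur(cv2.cvtColor(J,cv2.COLOR_BGR2GRAY),(5,5),0).astype(int)
for nm,cols in(("slabL",range(60,260)),("slabR",range(380,555))):
    ys=[];xs=[]
    for r in range(20 if nm=="slabR" else 330,500):
        k=sat[r,list(cols)];d=np.abs(np.gradient(k.astype(float)));j=d.argmax()
        ys.append(r);xs.append(cols[j])
    xs=np.array(xs);ys=np.array(ys);k=np.abs(xs-np.median(xs))<12
    p=np.polyfit(ys[k],xs[k],1);print(nm,k.sum(),np.median(xs),"deg left",np.degrees(np.arctan(p[0])).round(2))
E
python3 m.py d4.pkl
```

```text
stripL deg left 4.15
stripR deg left 3.85
strip mid 269.65 124.5
lid 279.0 268.5 193.15294 deg left by centre 3.72
slabL 24 95.0 deg left 0.91
slabR 120 500.0 deg left -0.0
```

```bash
python3 -m handwheel '[[0.03,0,0,0,0,0],[0.054,0,0.01,0,0,0],[0.054,0,0.022,0,0,0],[0.054,0,0.028,0,0,0],[0.054,0,0.03,0,0,0],[0.054,0,0.03,0,0,0],[0.0528,0,0.03,0,0,0],[0.0516,0,0.03,0,0,0],[0.0514,0,0.03,0,0,0],[0.0514,0,0.03,0,0,0],[0.0514,0,0.03,0,0,0]]'; python3 -m handwheel '[[0,0,-0.004,0,0,0],[0,0,-0.02,0,0,0],[-0.03,0,-0.03,0,0,0],[-0.054,0,-0.03,0,0,0],[-0.054,0,-0.03,0,0,0],[-0.054,0,-0.03,0,0,0]]'; cat > look.py <<'E'
import pickle,sys
from workcell import manip
s=manip.get_state();c=manip.capture("wrist");pickle.dump((s,c),open(sys.argv[1],'wb'))
E
python3 look.py d5.pkl; python3 m.py d5.pkl
```

```text
time_s: 7.85
tool_pos: [0.6174, 0.0571, 0.134]
eef_rot: [-0.0, 0.985, 0.173, 0.003]
contact_force: [-0.0, 1.9, 9.8]
width: -0.0003
gripper_force: 4.5
time_s: 8.45
tool_pos: [0.5647, 0.0382, 0.1613]
eef_rot: [-0.0, 0.985, 0.173, 0.0]
contact_force: [0.1, 0.7, 0.5]
width: -0.0
gripper_force: 0.0
stripL deg left 1.03
stripR deg left 0.85
strip mid 276.96875 124.5
lid 276.0 267.0 192.57161 deg left by centre -0.39
slabL 36 104.5 deg left 1.15
slabR 139 499.5 deg left 0.64
```

The label is within about 0.5° of square. Now I move behind the wedge, staying high, and look.

```bash
python3 -m handwheel '[[-0.05,-0.015,0,0,0,0],[-0.1,-0.033,0,0,0,0],[-0.125,-0.033,0,0,0,0],[-0.125,-0.033,0,0,0,0],[-0.125,-0.033,0,0,0,0]]'; python3 look.py d6.pkl; python3 - <<'E'
import pickle
from h import *
s,c=pickle.load(open('d6.pkl','rb'))
A=rect(c,s["tool_pos"],s["eef_rot"],.032,(.602-.11*.94,.087-.11*.34),19.9,s=4,half=70)
cv2.imwrite('pics/r3.png',cv2.convertScaleAbs(A,alpha=1.3))
E
```

```text
time_s: 9.0
tool_pos: [0.4368, 0.0266, 0.1615]
eef_rot: [0.0, 0.985, 0.173, 0.001]
contact_force: [0.8, 1.0, -0.0]
width: -0.0001
gripper_force: 0.0
```

View pics/r3.png

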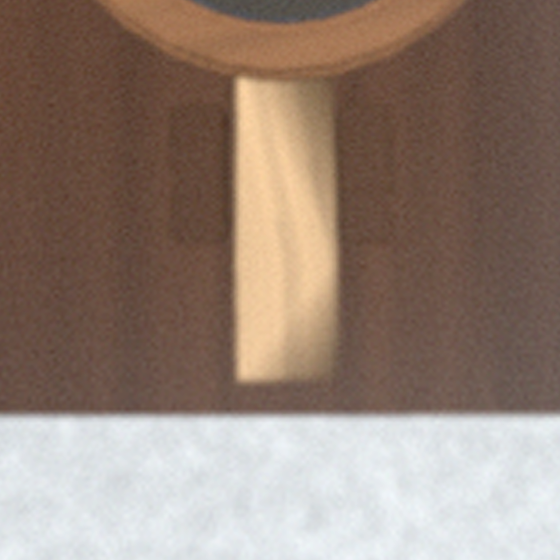

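The wedge lies straight in its slot: head at rectified pixel (285,382), i.e. 135.5 mm behind the axis and 1 mm to the right. That leaves about 23.5 mm to go. I descend behind it.

```bash
python3 -m handwheel '[[0,0.0005,0.05,0,0,0],[0,0.0005,0.09,0,0,0],[0,0.0005,0.12,0,0,0],[0,0.0005,0.14,0,0,0],[0,0.0005,0.1405,0,0,0],[0,0.0005,0.1405,0,0,0]]'; python3 -m handwheel '[[0.01,0,0,0,0,0],[0.02,0,0,0,0,0],[0.025,0,0,0,0,0],[0.03,0,0,0,0,0],[0.034,0,0,0,0,0],[0.038,0,0,0,0,0],[0.041,0,0,0,0,0],[0.043,0,0,0,0,0],[0.045,0,0,0,0,0],[0.045,0,0,0,0,0]]'
```

```text
time_s: 9.65
tool_pos: [0.4373, 0.0262, 0.0208]
eef_rot: [-0.0, 0.985, 0.174, -0.0]
contact_force: [-0.0, 0.3, 0.9]
width: -0.0001
gripper_force: 0.0
time_s: 10.65
tool_pos: [0.4788, 0.0416, 0.0205]
eef_rot: [-0.0, 0.985, 0.173, 0.0]
contact_force: [-0.4, 1.1, 0.5]
width: -0.0001
gripper_force: 0.0
```

```bash
python3 -m handwheel '[[0.001,0,0,0,0,0],[0.002,0,0,0,0,0],[0.003,0,0,0,0,0],[0.004,0,0,0,0,0],[0.005,0,0,0,0,0],[0.006,0,0,0,0,0],[0.006,0,0,0,0,0]]'
```

```text
time_s: 11.35
tool_pos: [0.4844, 0.0436, 0.0206]
eef_rot: [-0.0, 0.985, 0.173, 0.0]
contact_force: [0.1, 0.0, -0.4]
width: -0.0001
gripper_force: 0.0
```

```bash
python3 -m handwheel '[[0.001,0,0,0,0,0],[0.002,0,0,0,0,0],[0.003,0,0,0,0,0],[0.003,0,0,0,0,0]]';python3 -m handwheel '[[0.001,0,0,0,0,0],[0.002,0,0,0,0,0],[0.003,0,0,0,0,0],[0.003,0,0,0,0,0]]'
```

```text
time_s: 11.75
tool_pos: [0.4873, 0.0446, 0.0206]
eef_rot: [-0.0, 0.985, 0.173, 0.0]
contact_force: [-0.0, -0.2, 0.1]
width: -0.0
gripper_force: 0.0
time_s: 12.15
tool_pos: [0.4892, 0.0454, 0.0205]
eef_rot: [0.0, 0.985, 0.173, -0.001]
contact_force: [-4.2, -1.8, 4.4]
width: -0.0
gripper_force: 2.7
```

```bash
python3 -m handwheel '[[0.001,0,0,0,0,0],[0.002,0,0,0,0,0],[0.002,0,0,0,0,0],[0.002,0,0,0,0,0]]';python3 -m handwheel '[[0.001,0,0,0,0,0],[0.002,0,0,0,0,0],[0.002,0,0,0,0,0],[0.002,0,0,0,0,0]]'
```

```text
time_s: 12.55
tool_pos: [0.4896, 0.0455, 0.0204]
eef_rot: [0.0, 0.985, 0.174, -0.003]
contact_force: [-11.2, -4.4, 10.8]
width: 0.0001
gripper_force: 6.0
time_s: 12.95
tool_pos: [0.4898, 0.0457, 0.0204]
eef_rot: [0.001, 0.985, 0.174, -0.006]
contact_force: [-18.3, -6.8, 16.2]
width: 0.0
gripper_force: 9.6
```

The wedge has stopped firmly at about 19 N. I back off, rise and check.

```bash
python3 -m handwheel '[[-0.01,0,0,0,0,0],[-0.03,0,0,0,0,0],[-0.055,0,0,0,0,0],[-0.06,0,-0.03,0,0,0],[-0.06,0,-0.08,0,0,0],[-0.06,0,-0.13,0,0,0],[-0.06,0,-0.14,0,0,0],[-0.06,0,-0.14,0,0,0],[-0.06,0,-0.14,0,0,0]]'; python3 look.py d7.pkl; python3 -m handwheel '[[0.05,0.015,0,0,0,0],[0.1,0.033,0,0,0,0],[0.125,0.033,0,0,0,0],[0.125,0.033,0,0,0,0],[0.125,0.033,0,0,0,0]]'; python3 look.py d8.pkl; python3 m.py d8.pkl; python3 - <<'E'
import pickle
from h import *
s,c=pickle.load(open('d7.pkl','rb'))
A=rect(c,s["tool_pos"],s["eef_rot"],.032,(.602-.11*.94,.087-.11*.34),19.9,s=2.5,half=70) if 0 else rect(c,s["tool_pos"],s["eef_rot"],.032,(.602-.11*.94,.087-.11*.34),19.9,s=2)
s,c=pickle.load(open('d8.pkl','rb'))
B=rect(c,s["tool_pos"],s["eef_rot"],.134,(.602,.087),19.9,s=3)
A=cv2.resize(A,(B.shape[1],B.shape[0]))[:,:380]
cv2.imwrite('pics/r4.png',cv2.convertScaleAbs(np.hstack([A,B]),alpha=1.3))
E
```

```text
time_s: 13.85
tool_pos: [0.4367, 0.0266, 0.1592]
eef_rot: [-0.0, 0.985, 0.173, -0.0]
contact_force: [0.4, 0.3, -0.7]
width: -0.0001
gripper_force: 0.0
time_s: 14.4
tool_pos: [0.5647, 0.0383, 0.1574]
eef_rot: [-0.001, 0.985, 0.174, -0.003]
contact_force: [-0.1, 0.2, -0.2]
width: -0.0
gripper_force: 0.0
stripL deg left 0.92
stripR deg left 1.1
strip mid 277.1375 124.5
lid 273.0 271.5 193.1189 deg left by centre -1.61
slabL 27 101.5 deg left -1.8
slabR 137 502.0 deg left 0.4
```

View pics/r4.png

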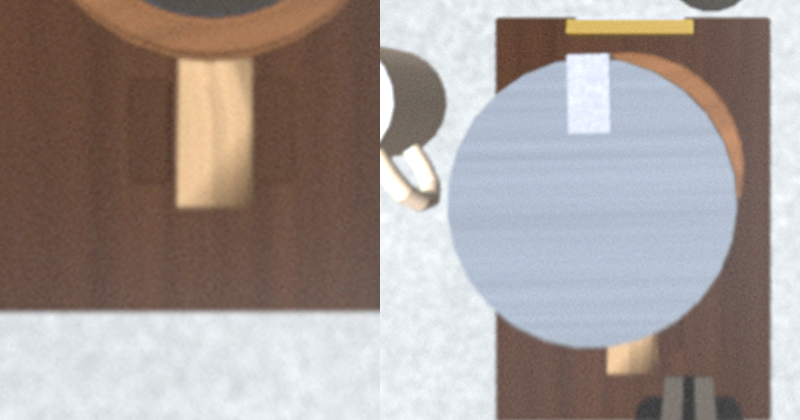

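The wedge head (215,208) is home, the strip (588,93) points square to the brass holder, the tin is unmoved, and the gripper is clear. I hand in.

```bash
python3 -c "
from workcell import manip
print(manip.close_job())"
```

```text
the job is handed in; nothing more can be done
None
```

I turned the tin until its label faced the stand's front (within about 1° by the wrist camera), then tapped the wedge forward until it jammed at about 19 N; the job is handed in at about 14.5 s, with the robot touching nothing.

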